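Slide a blank under the drill-jig bridge

TASK

Load the loose aluminium blank into the drill jig by pushing only, without gripping or lifting it. While it is still clear of the bridge, push it sideways until its long edge lies flush against the back fence, then slide it along the fence, flat on the base, under the low bridge until its end butts against the stop. Leave the other things where they are.

Things in the scene. Friction and masses are not known exactly. Their poses are not given: they have to be found in the camera images.
- jig: Drill jig, fixed: dark steel base plate 12 mm thick covering x -100..+100, y -200..+120 mm in the jig's frame; origin on the table top. On it stand the back fence, the bridge and the stop (see the points). The blank goes in from the bridge's -y side towards the jig's +y. The fence lies along y on the far (+x) side. Place and yaw (within 0.3 rad of the world's axes) vary.
- fence (a point): Middle of the fence's face, at jig (70, -40, 17) mm. The fence is a plain steel bar along the jig's y, y -180..+100, 10 mm high above the base, 20 mm thick; its face looks to the jig's -x.
- bridge (a point): Middle of the bridge's underside, at jig (30, 20, 27) mm, 15 mm above the base. Aluminium bridge over y 0..+40, x -35..+95; top 39 mm above the table, with a round drill bush on top to 49 mm. Its piers leave an opening from jig x -10 to +70 (80 mm wide).
- stop (a point): Middle of the stop's face, at jig (37, 65, 19) mm. The stop is a steel block beyond the bridge, x +5..+70, 15 mm high above the base; its face looks to the jig's -y.
- seat (a point): Where the centre of the blank's underside lies when it is flush on the fence and against the stop: at (40, 10, 12) mm in the jig's frame, axes as the jig's. 45 mm of the blank then still stick out of the bridge on the -y side, and a 25 mm strip of it shows between bridge and stop.
- blank: Loose flat aluminium blank, 60 (x) x 110 (y) x 12 mm thick, with two small dark pilot marks, about 0.15 to 0.3 kg; origin at the centre of its underside. It starts flat on the jig's base on the -y side of the bridge, its centre 25 to 55 mm short of where it is flush on the fence, and turned up to 0.35 rad. Under the bridge it has 3 mm of headroom. It slides with plain friction, about 1 to 3 N.
- bush: Bystander: short steel tube, 22 mm diameter, 24 mm high, standing loose on the jig's base at its +y, -x corner; origin at its underside.
- pin: Bystander: steel dowel pin, 12 mm diameter, 45 mm high, standing loose on the jig's base on the robot's side of the bridge's near pier; origin at its underside.
- stepblock: Bystander: dark steel stepped clamping block, 30 x 48 x 36 mm high, on the table near the jig's +y end; origin at its underside.
- screwdriver: Bystander: screwdriver lying on the table beyond the fence, roughly along y.
- wrench: Bystander: flat wrench lying on the table beyond the jig's -y end.
- jar: Bystander: clear jar with a steel cap, 56 mm diameter, 70 mm high, on the table beyond the jig.
- chuckkey: Bystander: T-shaped chuck key 79 x 70 mm lying on the table to the robot's left.
Not all that is in view belongs to the job. Of the things that look like the blank, the largest one is meant.

How it is judged (in metres and radians):
On the way, in this order (a step that is already met when the one before it is completed fails the run):
1. the blank lies flush on the back fence while still clear of the bridge (x of blank in the frame of seat between -0.003 and 0.003 m and angle between the y axis of blank and the y axis of seat, either way round below 0.05 rad and y of blank in the frame of seat below -0.065 m), for 0.1 s.
2. the blank is under the bridge, against the stop (x of blank in the frame of seat between -0.003 and 0.003 m and angle between the y axis of blank and the y axis of seat, either way round below 0.05 rad and y of blank in the frame of seat between -0.003 and 0.003 m), for 0.2 s.
At the end, for the whole second after the job is handed in: The blank lies flat and at rest on the base under the bridge, its long edge within 3 mm of the fence and within 0.05 rad of parallel to it, its end within 3 mm of the stop (all of step 2 and z of blank in the frame of seat between -0.002 and 0.002 m and angle between blank's own z axis and vertical below 0.03 rad and linear speed of blank below 0.005 m/s); the robot touches nothing.
It fails at once if the blank is lifted more than 4 mm off the base or drops off it (z of blank in the frame of seat above 0.004 m or z of blank in the frame of seat below -0.004 m).
It fails at once if the blank is tipped by more than 0.08 rad (angle between blank's own z axis and vertical above 0.08 rad).
It fails at once if a bystander is moved more than 15 mm (distance of any of bush, pin, stepblock, screwdriver, wrench, jar, chuckkey from where it was at the start of the episode above 0.015 m).
It also fails if it takes over 51 s, if anything falls off the work surface, if the arm or the gripper's body presses on something with over 40 N, if the wrist force passes 120 N, or if a joint passes its speed limit or range.

ROBOT

A 6-joint arm with a two-finger parallel gripper is mounted at the origin on the work surface. World frame = base frame: x ahead of the robot, y to its left, z up, the work surface at z = 0. Lengths are in mm, angles in rad, forces in N, time in s.
With the tool pointing down it reaches from about 150 to 775 mm from the base axis. Payload 6.1 kg.
Tool frame: the origin (TCP) lies at the centre of the arm's flange, where the gripper is bolted on; the fingertips stand 173 mm ahead of it and the grasp point (between the pads) lies 155 mm ahead of it (bot.tcp_to_grasp is the y of the grasp point in the tool frame, in mm); y points along the fingers, z is the direction in which the jaws open and shut, and the axes are right-handed (so a half turn about y gives the same grasp; the last joint's range is limited). The gripper opens to 85 mm and grips with 20 to 120 N. Pads are 22 mm wide; open, the fingers measure 114 mm over their backs; the gripper's body (76 mm by 85 mm) begins 54 mm behind the grasp point. The pads swing forward as they close: fully open they stand 13 mm farther back than shut.
Start: joints at [-1.167, 0.126, -0.04, 1.405, 0, 1.571], TCP at [206.273, -482.763, 404.695] pointing down, gripper open.
Joint ranges: [-2.72, 2.72], [-0.95, 1.95], [-1.27, 1.35], [-1.78, 2.02], [-1.46, 1.47], [-3.14, 3.14]. Speed limits (rad/s): [2.39, 2.39, 3.01, 3.14, 3.14, 3.14].

INTERFACE

Orientations are given as a unit quaternion [x, y, z, w].
In Python, from workcell import bot, viewer, order gives the robot as it stands.
- The arm moves only by the shell command python3 -m creep 'ROWS' [OPENING] [FORCE]. ROWS is JSON, one flat list of numbers, 4 for each row, row after row: the shift along the world's x, y, z in cm, then the turn about the world's z in degrees. A call has 1 to 12 rows; each row shifts and turns the pose as measured when the row begins; what a row does not reach is not made up. A row lasts 1/8 s, in which the tool goes at most 62.5 mm and 10.7 degrees, less where a joint would pass 70% of its speed; a pose out of reach is approached as far as the arm can. A call with a gripper value outside its range is refused whole. OPENING is the opening in per cent of the stroke, from 0 (shut) to 100 (fully open), set as the call begins (- or left out, the last holds). The fingers move at their own pace and stop on an object; FORCE is the grip in N (left out, the last holds). Time passes only in rows, so rows that do not move let the fingers close. It gives the time, the measured TCP pose, the force and the opening at its end, in the units of the state.
- bot.state(): the state, without advancing time (a new reading comes with each control period).
- viewer.capture(name): name is "scene" or "top" or "wrist"; returns the picture (420x560x3 uint8, blue, green, red); there is no depth.
- viewer.camera_info(name): a dict with "intrinsics" (3x3 intrinsics, pixels), "cam_to_world" (4x4, takes a point from camera to world coordinates). Camera axes: x right, y up, looking along -z (the intrinsics and any distortion apply to the point x, -y, -z); pixel columns grow to the right and rows downward; lengths in mm; the calibration is good to about 2 mm. A picture is of the moment at which its call begins: read the wrist's pose just before it. camera_info takes no time and is no camera call; for the wrist camera it gives the pose at the moment of the call.
- order.sign_off(): hands the job in, once; it reports no verdict.
The state is a dict: "t": time; "joint_positions": joint angles; "joint_vel": joint speeds; "joint_torque": joint torques, N m; "position": TCP position; "orientation": TCP orientation; "wrist_force": force on the tool from outside, world axes, zero at the start; "moment": the same for the moment, N m; "gripper_width": finger opening in mm.
Only numpy, scipy, OpenCV 4.12 (cv2) and the standard library are available. Lean on these libraries where they do the work, as an engineer would, in place of code of your own. Each camera call takes 0.05 s, during which the arm holds its last target.

## Working session

There is one attempt and no reset: what is moved stays moved. The work goes in short steps, Python scripts to look and compute and a shell command to move; the robot and the scene stay as the last step left them, time stands still between calls to the robot, and variables do not carry over. Pictures are saved under pics/ and viewed, and the job is handed in when it is done.

```bash
mkdir -p pics; ls
python3 - <<'E'
from workcell import bot, viewer
import cv2
s=bot.state();print(s)
for n in("scene","top","wrist"):
    i=viewer.camera_info(n);print(n,i)
    cv2.imwrite(f"pics/{n}0.png",viewer.capture(n))
E
```

```text
pics
{'t': 0.0, 'joint_positions': array([-1.16703046e+00,  1.26376964e-01, -4.06210837e-02,  1.40537241e+00,
        1.05641825e-05,  1.57078551e+00]), 'joint_vel': array([-7.94523720e-04, -8.62897085e-04,  7.58725030e-05,  2.14792799e-03,
        9.96256848e-04, -6.00944461e-04]), 'joint_torque': array([ 7.17951152e-04, -4.35915720e+01,  3.52921665e+01,  1.72621576e-02,
       -9.90880994e-05, -4.81356523e-06]), 'position': array([ 206.21469386, -482.66455598,  403.92384506]), 'orientation': array([-0.14189671,  0.69329098, -0.69219901,  0.14168084]), 'wrist_force': array([-0.32175807, -0.26562017, -0.22447214]), 'moment': array([-0.00095979, -0.03211386,  0.03712505]), 'gripper_width': 85.20739610611845}
scene {'intrinsics': array([[470.62314957,   0.        , 275.9562015 ],
       [  0.        , 470.62314957, 204.63290589],
       [  0.        ,   0.        ,   1.        ]]), 'cam_to_world': array([[ 1.42809113e-01, -8.01044153e-01,  5.81320756e-01,
         1.12616260e+03],
       [ 9.89742555e-01,  1.17896140e-01, -8.06856504e-02,
        -8.65444010e+00],
       [-3.90270468e-
[... 516 characters left out ...]
  [-8.33716838e-03,  9.67206164e-02,  9.95276652e-01,
         1.23542064e+03],
       [ 0.00000000e+00,  0.00000000e+00,  0.00000000e+00,
         1.00000000e+00]])}
wrist {'intrinsics': array([[328.4836334 ,   0.        , 272.69959462],
       [  0.        , 328.4836334 , 211.93644804],
       [  0.        ,   0.        ,   1.        ]]), 'cam_to_world': array([[ 3.91885586e-01,  8.78033164e-01,  2.74742516e-01,
         2.75357496e+02],
       [-9.20011301e-01,  3.74720611e-01,  1.14733039e-01,
        -4.53688503e+02],
       [-2.21227002e-03, -2.97728444e-01,  9.54648040e-01,
         3.74005568e+02],
       [ 0.00000000e+00,  0.00000000e+00,  0.00000000e+00,
         1.00000000e+00]])}
```

View pics/scene0.png

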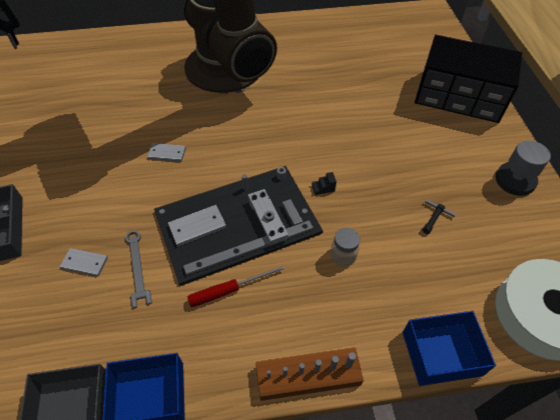

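View pics/top0.png

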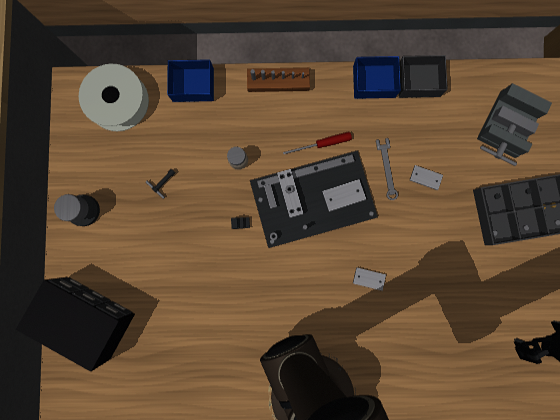

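View pics/wrist0.png

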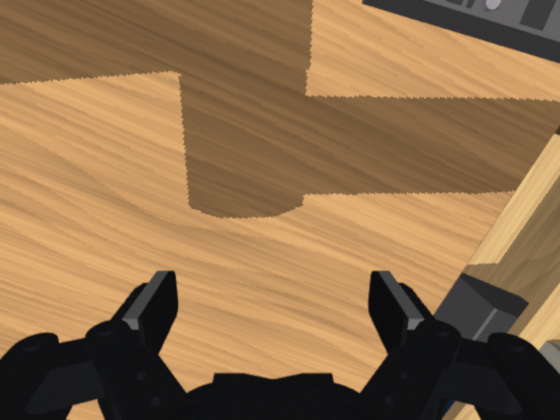

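Candidates for the blank are the plates at top-view pixels (344,195), which lies on the jig and is the largest, and the smaller (426,177) and (370,279) on the table. By the description I choose (344,195). Next is a close crop to check it, then the measurements.

Run:
```python
import cv2
a=cv2.imread("pics/top0.png")[140:260,230:400]; cv2.imwrite("pics/topc.png",cv2.resize(a,(800,565),interpolation=cv2.INTER_CUBIC))
a=cv2.imread("pics/scene0.png")[155:290,145:330]; cv2.imwrite("pics/scenec.png",cv2.resize(a,(800,584),interpolation=cv2.INTER_CUBIC))
```

```text
(no output)
```

View pics/topc.png

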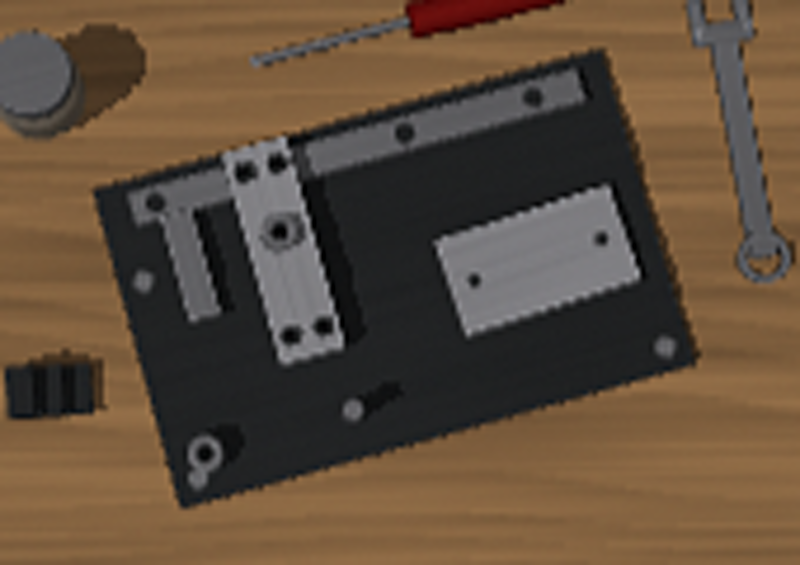

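View pics/scenec.png

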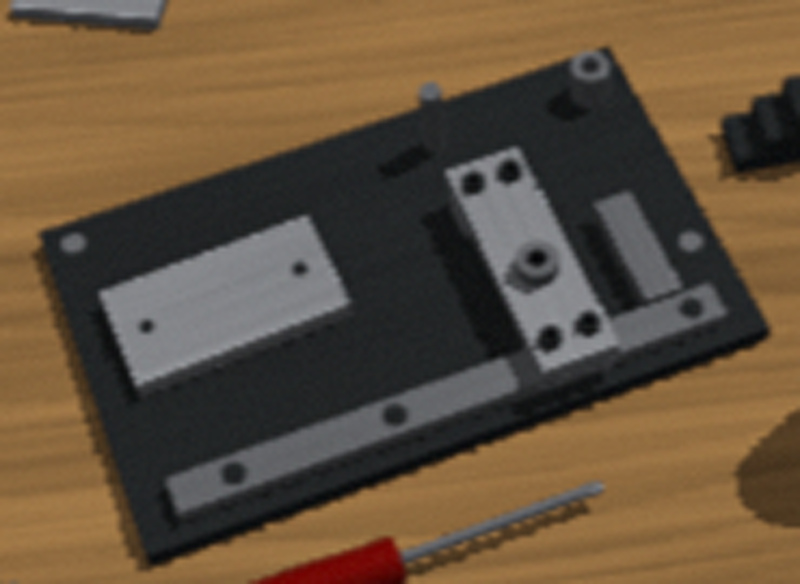

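```bash
cat > h.py <<'E'
import numpy as np, cv2
def ray(info,uv):
    K=info["intrinsics"];T=info["cam_to_world"]
    d=np.array([(uv[0]-K[0,2])/K[0,0],-(uv[1]-K[1,2])/K[1,1],-1.0])
    return T[:3,3],T[:3,:3]@d
def onz(info,uv,z):
    o,d=ray(info,uv);return o+d*(z-o[2])/d[2]
def two(i1,p1,i2,p2):
    o1,d1=ray(i1,p1);o2,d2=ray(i2,p2)
    A=np.stack([d1,-d2],1);s=np.linalg.lstsq(A,o2-o1,rcond=None)[0]
    a=o1+s[0]*d1;b=o2+s[1]*d2;return (a+b)/2,np.linalg.norm(a-b)
def proj(info,P):
    K=info["intrinsics"];T=info["cam_to_world"]
    c=T[:3,:3].T@(np.asarray(P)-T[:3,3]);return K[0,0]*c[0]/-c[2]+K[0,2],K[1,1]*-c[1]/-c[2]+K[1,2]
E
python3 - <<'E'
from h import *
from workcell import viewer
t=viewer.camera_info("top");s=viewer.camera_info("scene")
np.set_printoptions(precision=1,suppress=True)
ft=lambda U:((U[0]+.5)/4.706-.5+230,(U[1]+.5)/4.708-.5+140)
fs=lambda U:((U[0]+.5)/4.324-.5+145,(U[1]+.5)/4.326-.5+155)
for n,a,b,z in [("base+y+x",(95,188),(768,328),12),("base-y+x",(605,50),(150,558),12),("base-y-x",(698,360),(42,235),12),("base+y-x",(182,507),(608,48),12),
 ("bl +y+x",(433,240),(350,297),24),("bl -y+x",(608,185),(137,388),24),("bl -y-x",(641,280),(99,292),24),("bl+y-x",(468,337),(308,215),24),
 ("fence -y end",(585,103),(165,480),22),("fence@bridge",(310,178),(505,357),22),("bridge -y+x",(287,135),(540,370),39),("bridge -y-x",(344,347),(445,170),39),("bridge +y-x",(282,363),(520,148),39),
 ("pin",(353,409),(430,90),45),("bush",(205,453),(590,66),36)]:
    P,g=two(t,ft(a),s,fs(b)); print(n,P,round(g,1),onz(t,ft(a),z),onz(s,fs(b),z))
E
```

```text
base+y+x [598.1 164.5   9.4] 0.1 [597.7 164.4  12. ] [599.7 163.9  12. ]
base-y+x [ 678.1 -144.8    6. ] 4.6 [ 676.8 -146.1   12. ] [ 681.5 -141.6   12. ]
base-y-x [ 487.6 -194.4    8.7] 3.2 [ 487.4 -195.3   12. ] [ 490.4 -192.    12. ]
base+y-x [405.1 114.4   7.9] 0.3 [405.1 114.4  12. ] [408.6 113.7  12. ]
bl +y+x [560.7 -38.2  25.7] 1.0 [560.9 -37.8  24. ] [559.4 -38.7  24. ]
bl -y+x [ 593.1 -144.4   18.1] 0.6 [ 592.1 -143.    24. ] [ 596.8 -143.8   24. ]
bl -y-x [ 535.3 -161.8   19.5] 0.5 [ 534.8 -160.7   24. ] [ 538.4 -161.3   24. ]
bl+y-x [503.  -56.8  19.5] 1.5 [502.6 -57.1  24. ] [506.4 -55.8  24. ]
fence -y end [ 643.8 -132.8   15.3] 0.8 [ 642.4 -131.3   22. ] [ 647.5 -132.2   22. ]
fence@bridge [600.6  33.7  16.8] 1.6 [599.9  34.7  22. ] [603.8  32.7  22. ]
bridge -y+x [623.2  47.8  37.8] 0.9 [623.1  48.2  39. ] [623.9  47.3  39. ]
bridge -y-x [496.9  16.4  35.5] 1.3 [496.7  17.2  39. ] [499.5  15.7  39. ]
bridge +y-x [488.3  54.5  35.5] 1.7 [488.   53.7  39. ] [491.1  55.   39. ]
pin [459.5  13.3  55. ] 0.3 [460.  13.  45.] [451.3  13.4  45. ]
bush [436.3  99.6  31.8] 0.2 [436.2  99.6  36. ] [439.8  98.9  36. ]
```

```bash
cat >> h.py <<'E'
from scipy.spatial.transform import Rotation as R
O=np.array([532.2,23.6]);YAW=0.253
def axes(yaw=None):
    y=YAW if yaw is None else yaw
    return np.array([np.cos(y),np.sin(y)]),np.array([-np.sin(y),np.cos(y)])
def j2w(p): ex,ey=axes();return O+p[0]*ex+p[1]*ey
def w2j(p): ex,ey=axes();d=np.asarray(p)[:2]-O;return np.array([d@ex,d@ey])
def st():
    from workcell import bot
    s=bot.state();M=R.from_quat(s["orientation"]).as_matrix()
    return s,M,np.degrees(np.arctan2(M[1,2],M[0,2]))
E
python3 - <<'E'
from h import *
s,M,a=st();print(M.round(3),a,"jig y heading",np.degrees(YAW)+90)
print("target",j2w((-70,-124)),s["position"], w2j((459.5,13.3)))
E
```

```text
[[-0.92  -0.     0.393]
 [-0.393  0.001 -0.92 ]
 [ 0.    -1.    -0.001]] -66.8642118957524 jig y heading 104.49583221680983
target [ 495.46677822 -113.97423602] [ 206.23652842 -482.7016619   404.10993509] [-72.96384602   8.22539812]
```

```bash
python3 -m creep '[2.7,4,-0.5,-0.9, 2.7,4,-0.5,-0.9, 2.7,4,-0.5,-0.9, 2.7,4,-0.5,-0.9, 2.7,4,-0.5,-0.9, 2.7,4,-0.5,-0.9, 2.7,4,-0.5,-0.9, 2.7,4,-0.5,-0.9, 2.7,4,-0.5,-0.9, 2.7,4,-0.5,-0.9, 0,0,0,0]' 100
python3 - <<'E'
from h import *
from workcell import viewer
s,M,a=st();print(s["t"],s["position"],a,s["wrist_force"])
i=viewer.camera_info("wrist");im=viewer.capture("wrist");cv2.imwrite("pics/w1.png",im);np.savez("w1.npz",**i)
E
```

```text
t: 1.52
position: [481.5, -69.3, 349.3]
orientation: [-0.085, 0.703, -0.701, 0.083]
wrist_force: [-0.5, 0.1, -0.9]
gripper_width: 85.7
1.525 [481.54466685 -69.32140313 349.27423482] -76.34038922645482 [-0.45823195  0.05646225 -0.93286174]
```

View pics/w1.png

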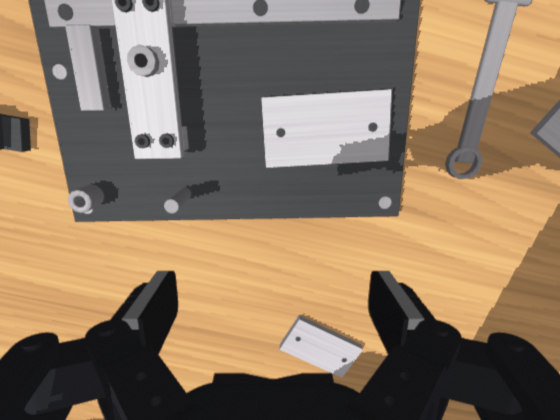

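The wrist view shows the blank's top at (262,98),(390,90),(391,160),(266,167). The fence edge runs (180,24)–(400,19), and the base's near corners are (76,221) and (398,215). The pin is at (172,206) and the bush at (80,201).

Run:
```python
from h import *
from workcell import viewer
t=viewer.camera_info("top");s=viewer.camera_info("scene");w=dict(np.load("w1.npz"))
np.set_printoptions(precision=1,suppress=True)
im=cv2.imread("pics/w1.png");g=cv2.cvtColor(im,cv2.COLOR_BGR2GRAY)
pts=np.float32([[262,98],[390,90],[391,160],[266,167],[400,19],[76,221],[398,215],[134,158],[181,157]])
c=cv2.cornerSubPix(g,pts.reshape(-1,1,2).copy(),(4,4),(-1,-1),(3,50,.01)).reshape(-1,2);print(c)
zs=[24]*4+[22,12,12,39,39]
P=[onz(w,p,z)for p,z in zip(c,zs)]
for p in P:print(p, w2j(p))
B=np.array(P[:4])
print("blank c",B.mean(0),w2j(B.mean(0)),[np.linalg.norm(B[i]-B[(i+1)%4])for i in range(4)])
for a,b in((1,0),(2,3)):
    d=B[b]-B[a];print("blank yaw",np.arctan2(-d[0],d[1]))
d=P[5]-P[6];print("jig yaw near edge",np.arctan2(-d[0],d[1]),np.linalg.norm(d))
# fence line by sobel max
xs=[];
for u in range(195,396,8):
    col=g[10:35,u].astype(float);k=np.argmin(np.diff(cv2.GaussianBlur(col.reshape(-1,1),(1,3),0).ravel()));xs.append((u,10+k+.5))
L=np.array([onz(w,p,22)for p in xs]);f=np.polyfit(L[:,1],L[:,0],1);print("fence yaw",-np.arctan(f[0]),"resid",np.std(L[:,0]-np.polyval(f,L[:,1])))
print("fence face in jig x",[w2j(l)[0] for l in L[::6]])
# heights by two views wrist/top
ft=lambda U:((U[0]+.5)/4.706-.5+230,(U[1]+.5)/4.708-.5+140)
for n,p,q in[("bl+y+x",c[0],(433,240)),("bl-y+x",c[1],(608,185)),("bl-y-x",c[2],(641,280)),("bl+y-x",c[3],(468,337)),("fence",c[4],(585,103)),("base",c[5],(182,507))]:
    print(n,two(w,p,t,ft(q)))
print("pin",w2j(onz(w,(172,206),57)))
```

```text
[[261.1  97.1]
 [391.1  88.8]
 [387.7 160.1]
 [265.6 167.1]
 [398.5  18.2]
 [ 74.7 221.5]
 [397.5 215.9]
 [134.6 158.2]
 [180.3 157.5]]
[561.2 -39.2  24. ] [ 12.4 -68.1]
[ 593.3 -144.1   24. ] [  17.2 -177.6]
[ 535.9 -161.5   24. ] [ -42.7 -180.1]
[504.1 -56.6  24. ] [-47.3 -70.6]
[ 645.1 -132.4   22. ] [  70.2 -179.3]
[404.6 114.8  12. ] [-100.7  120.2]
[ 485.6 -193.7   12. ] [ -99.5 -198.7]
[487.7  53.8  39. ] [-35.5  40.4]
[497.5  16.   39. ] [-35.5   1.4]
blank c [ 548.6 -100.3   24. ] [ -15.1 -124.1] [np.float64(109.65752773686907), np.float64(59.98918913238257), np.float64(109.61790134529146), np.float64(59.76240757262431)]
blank yaw 0.2970925315639882
blank yaw 0.2950243434628801
jig yaw near edge 0.25685285401723096 318.9524255064837
fence yaw 0.25595812197788503 resid 0.21784104683705632
fence face in jig x [np.float64(69.18352335650036), np.float64(69.25384411733201), np.float64(70.03467863105391), np.float64(70.10361314535436), np.float64(70.1723630869008)]
bl+y+x (array([561.6, -38.7,  16.5]), np.float64(0.6404125167372385))
bl-y+x (array([ 592. , -142.3,   29.2]), np.float64(1.3270785431244747))
bl-y-x (array([ 535.4, -161.4,   23. ]), np.float64(1.354749656351741))
bl+y-x (array([503.1, -57.1,  19.4]), np.float64(0.9138250414480276))
fence (array([ 639.3, -128. ,   39.8]), np.float64(1.0554257387864105))
base (array([405.1, 114.3,  12.9]), np.float64(0.10156226735396914))
pin [-73.1   7.1]
```

```bash
sed -i 's/YAW=0.253/YAW=0.256/' h.py
python3 - <<'E'
from h import *
s,M,a=st();T=j2w((-77,-124));print(T-s["position"][:2],a-np.degrees(YAW)+90)
E
```

```text
[  8.24314732 -45.50863979] -1.0870796489305263
```

```bash
python3 -m creep '[0.4,-2.3,-2,0.5, 0.4,-2.3,-3,0.5, 0,0,-4,0, 0,0,-4,0, 0,0,-1,0, 0,0,0,0, 0,0,0,0]' 60
python3 - <<'E'
from h import *
from workcell import viewer
s,M,a=st();print(s["t"],s["position"],w2j(s["position"]),a-np.degrees(YAW)+90,s["wrist_force"])
i=viewer.camera_info("wrist");im=viewer.capture("wrist");cv2.imwrite("pics/w2.png",im)
E
```

```text
t: 2.45
position: [486.3, -123.1, 209.9]
orientation: [0.087, -0.701, 0.702, -0.088]
wrist_force: [-0.1, 0.5, 0.2]
gripper_width: 50.8
2.45 [ 486.26343978 -123.07637859  209.85250792] [ -81.57987162 -130.26454677] -0.44512474024041637 [-0.1468724   0.50226211  0.20469202]
```

View pics/w2.png

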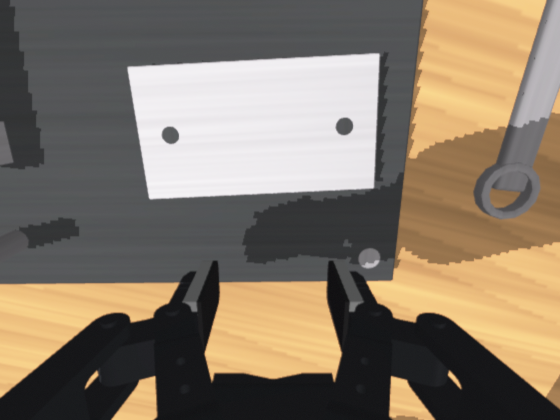

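```bash
python3 -m creep '[0.1,0.6,-1,0.4, 0,0,-0.6,0, 0,0,-0.3,0, 0,0,0,0]'; python3 -m creep '[0,0,-0.3,0, 0,0,-0.2,0, 0,0,0,0]'
```

```text
t: 3.0
position: [488.4, -116.3, 191.7]
orientation: [0.089, -0.701, 0.702, -0.092]
wrist_force: [0.1, -0.4, 0.7]
gripper_width: 51.3
t: 3.38
position: [488.4, -116.4, 186.4]
orientation: [0.089, -0.701, 0.702, -0.092]
wrist_force: [-0.1, -0.1, 0.5]
gripper_width: 51.5
```

Run:
```python
from h import *
from workcell import viewer
s,M,a=st();print(s["t"],s["position"],w2j(s["position"]),a-np.degrees(YAW)+90,s["wrist_force"])
i=viewer.camera_info("wrist");im=viewer.capture("wrist");cv2.imwrite("pics/w3.png",im)
```

```text
3.375 [ 488.40423066 -116.38590441  186.39847453] [ -77.81473323 -124.33418732] 0.048223792959930734 [-0.05898236 -0.11448501  0.4744764 ]
```

View pics/w3.png

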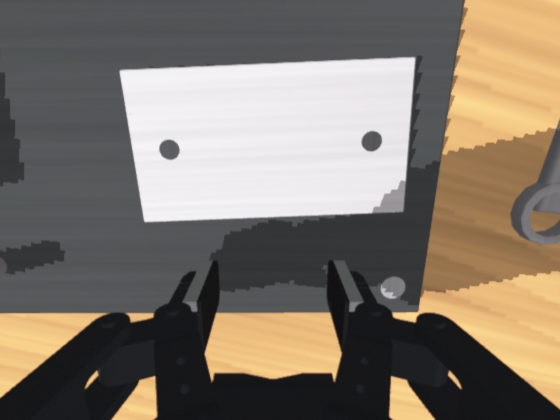

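```bash
python3 -m creep '[0,0,-0.2,0, 0,0,0,0]'; python3 -m creep '[0,0,-0.2,0, 0,0,0,0]'
```

```text
t: 3.68
position: [488.5, -116.5, 184.5]
orientation: [0.089, -0.701, 0.702, -0.092]
wrist_force: [0.0, 0.7, -0.7]
gripper_width: 51.0
t: 3.92
position: [488.6, -116.5, 182.5]
orientation: [0.089, -0.7, 0.702, -0.093]
wrist_force: [-0.3, -0.1, 0.0]
gripper_width: 51.3
```

```bash
python3 -m creep '[0,0,-0.2,0, 0,0,0,0]'; python3 -m creep '[0,0,-0.2,0, 0,0,0,0]'
```

```text
t: 4.18
position: [488.7, -116.6, 182.7]
orientation: [0.088, -0.7, 0.702, -0.093]
wrist_force: [0.1, -0.0, -1.2]
gripper_width: 51.0
t: 4.42
position: [488.8, -116.6, 182.4]
orientation: [0.088, -0.7, 0.702, -0.094]
wrist_force: [-0.2, 0.5, -0.8]
gripper_width: 51.5
```

```bash
python3 - <<'E'
from h import *
s,M,a=st();print(s["joint_positions"].round(3),s["joint_torque"].round(2),s["position"],s["moment"],M.round(4))
E
python3 -m creep '[0,0,-0.4,0, 0,0,0,0]'
```

```text
[-0.234  0.179 -0.481  0.902  0.     2.65 ] [-1.000e-02 -4.343e+01  3.158e+01  4.000e-02  0.000e+00 -1.000e-02] [ 488.8091816  -116.58352635  182.44630371] [-0.03628739 -0.05415898 -0.01584986] [[-0.9671  0.009   0.2542]
 [-0.2542 -0.0017 -0.9672]
 [-0.0083 -1.      0.004 ]]
t: 4.68
position: [489.0, -116.7, 182.9]
orientation: [0.086, -0.7, 0.703, -0.095]
wrist_force: [-0.8, 0.1, -0.2]
gripper_width: 51.3
```

Contact with the base is at TCP z ≈182.5, so the fingertips are about 170.5 mm ahead. I'll lift 3 mm and push sideways.

```bash
python3 -m creep '[0,0,0.4,0, 0,0,0,0]'
python3 - <<'E'
from h import *
s,M,a=st();print(s["position"],w2j(s["position"]),M.round(4)[:,1],a-np.degrees(YAW)+90,s["joint_positions"].round(3)); print(axes())
E
```

```text
t: 4.92
position: [489.0, -116.7, 186.6]
orientation: [0.087, -0.7, 0.703, -0.095]
wrist_force: [-0.2, 0.0, 0.1]
gripper_width: 51.6
[ 488.95280847 -116.65179367  186.58682527] [ -77.35135986 -124.73031841] [ 0.012  -0.0021 -0.9999] 0.05786602197738944 [-2.34e-01  1.74e-01 -4.77e-01  9.08e-01  1.00e-03  2.65e+00]
(array([0.96741057, 0.25321295]), array([-0.25321295,  0.96741057]))
```

```bash
python3 -m creep '[0.97,0.25,-0.1,0, 0.48,0.13,0,0, 0.48,0.13,0,0, 0.48,0.13,0,0, 0.48,0.13,0,0, 0.48,0.13,0,0, 0.48,0.13,0,0, 0.48,0.13,0,0, 0.48,0.13,0,0, 0.48,0.13,0,0, 0,0,0,0]'
python3 - <<'E'
from h import *
from workcell import viewer
s,M,a=st();print(s["t"],s["position"],w2j(s["position"]),M[:,1],a-np.degrees(YAW)+90,s["wrist_force"])
i=viewer.camera_info("wrist");im=viewer.capture("wrist");cv2.imwrite("pics/w4.png",im)
E
```

```text
t: 6.3
position: [545.4, -101.3, 183.9]
orientation: [0.088, -0.7, 0.702, -0.094]
wrist_force: [-0.6, -0.3, -0.6]
gripper_width: 51.0
6.3 [ 545.38502739 -101.2646981   183.87560072] [ -18.8620232  -124.13404795] [ 0.00891413 -0.00183365 -0.99995859] 0.06707809694314903 [-0.58981111 -0.25579518 -0.56332666]
```

View pics/w4.png

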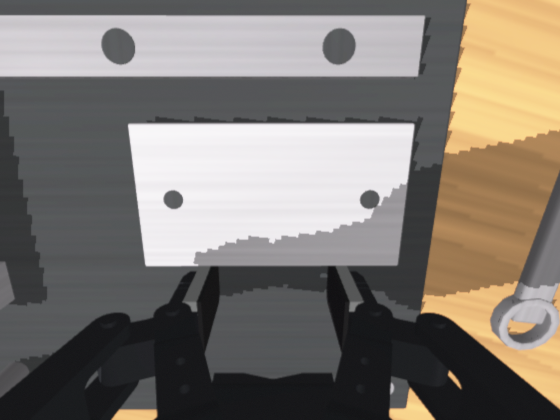

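The blank is now parallel to the fence, with about 18 mm to go (blank edge at row 124, fence edge at row 76).

```bash
python3 -m creep '[0.48,0.13,0.1,0, 0.48,0.13,0,0, 0.39,0.1,0,0, 0.19,0.05,0,0, 0.19,0.05,0,0]'
python3 - <<'E'
from h import *
from workcell import viewer
s,M,a=st();print(s["t"],s["position"],w2j(s["position"]),M[:,1],a-np.degrees(YAW)+90,s["wrist_force"])
i=viewer.camera_info("wrist");im=viewer.capture("wrist");cv2.imwrite("pics/w5.png",im)
E
```

```text
t: 6.98
position: [562.5, -96.6, 184.7]
orientation: [0.089, -0.7, 0.703, -0.092]
wrist_force: [-9.5, -3.7, 6.6]
gripper_width: 51.3
6.975 [562.4579967  -96.63713108 184.72088062] [  -1.1736924  -123.98038757] [ 0.00566565 -0.00294266 -0.99997962] 0.04015174821329026 [-9.52979275 -3.674947    6.5512768 ]
```

View pics/w5.png

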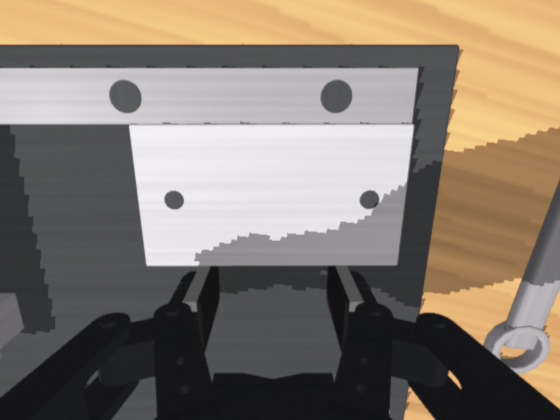

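```bash
python3 -m creep '[0.15,0.04,0,0, 0,0,0,0]'; python3 -m creep '[-0.3,-0.08,0.1,0, -0.7,-0.18,0.1,0, 0,0,2.5,0, 0,0,3.5,0, 0,0,0,0]'
python3 - <<'E'
from h import *
from workcell import viewer
s,M,a=st();print(s["t"],s["position"],w2j(s["position"]),M[:,1],a-np.degrees(YAW)+90,s["wrist_force"])
w=dict(np.load("w1.npz"));print("wrench ring",w2j(onz(w,(464,163),5)))
i=viewer.camera_info("wrist");im=viewer.capture("wrist");cv2.imwrite("pics/w6.png",im);np.savez("w6.npz",**i)
print("to go",j2w((39,-202))-s["position"][:2])
E
```

```text
t: 7.28
position: [562.8, -96.5, 184.6]
orientation: [0.09, -0.7, 0.703, -0.091]
wrist_force: [0.5, 0.3, -0.4]
gripper_width: 51.5
t: 7.9
position: [551.7, -99.3, 248.3]
orientation: [0.089, -0.7, 0.703, -0.092]
wrist_force: [-0.2, -0.9, -0.2]
gripper_width: 51.2
7.9 [551.6797111  -99.26340185 248.27864662] [ -12.26572555 -123.79186821] [ 0.00375987 -0.00305066 -0.99998828] 0.020074283875246124 [-0.18577819 -0.85403809 -0.19828344]
wrench ring [ -50.27246037 -259.48984041]
to go [ 69.39831602 -62.6782277 ]
```

View pics/w6.png

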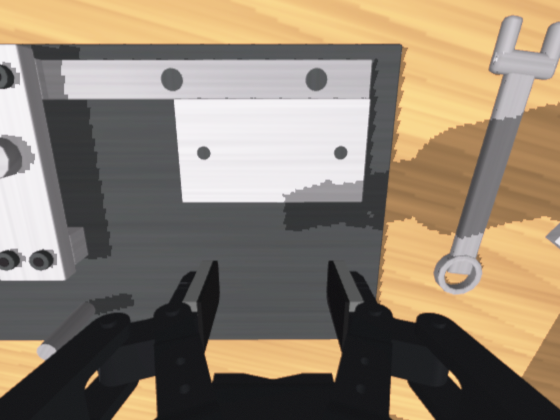

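```bash
python3 - <<'E'
from h import *
w=dict(np.load("w6.npz"))
for p,z in(((183,202.5),24),((362,201.5),24),((176,99.5),24),((371,98.5),24),((371,98.5),22),((110,99.5),22)): print(p,w2j(onz(w,p,z)))
E
python3 -m creep '[0.8,-0.7,0.2,10, 0.8,-0.7,0,10, 0.8,-0.7,0,10, 0.8,-0.7,0,10, 0.8,-0.7,0,10, 0.8,-0.7,0,10, 0.7,-0.7,0,10, 0.7,-0.7,0,10, 0.7,-0.7,0,10, 0,0,0,0]' 22
python3 - <<'E'
from h import *
s,M,a=st();print(s["t"],s["position"],w2j(s["position"]),M[:,1],a-np.degrees(YAW),s["wrist_force"],s["joint_positions"])
print("to go",j2w((38,-202))-s["position"][:2])
E
```

```text
(183, 202.5) [  8.94801761 -70.11313349]
(362, 201.5) [   9.40588109 -180.01356915]
(176, 99.5) [ 68.78013925 -71.06024684]
(371, 98.5) [  69.23759785 -180.30327419]
(371, 98.5) [  69.30309961 -180.87612151]
(110, 99.5) [ 68.86586708 -33.22685558]
t: 9.2
position: [616.9, -163.4, 235.3]
orientation: [0.574, -0.421, 0.415, -0.567]
wrist_force: [0.3, 0.1, -0.3]
gripper_width: 19.1
9.2 [ 616.86559159 -163.42903585  235.25253745] [  34.54821483 -202.37228936] [-0.01242189 -0.00311702 -0.99991799] 2.9088283510476156 [ 0.2565891   0.06856774 -0.26665827] [-0.25780197  0.389244   -0.07226403  1.12050543 -0.00618108  1.00626538]
to go [3.24502496 1.23419335]
```

```bash
python3 -m creep '[0.3,0.1,-1.5,-2.9, 0,0,-1.5,0, 0,0,-1,0, 0,0,0,0]'
python3 - <<'E'
from h import *
from workcell import viewer
s,M,a=st();print(s["t"],s["position"],w2j(s["position"]),M[:,1],a-np.degrees(YAW),s["wrist_force"])
i=viewer.camera_info("wrist");im=viewer.capture("wrist");cv2.imwrite("pics/w7.png",im);np.savez("w7.npz",**i)
E
```

```text
t: 9.7
position: [618.0, -161.6, 191.4]
orientation: [0.562, -0.439, 0.43, -0.554]
wrist_force: [0.6, 0.8, -0.2]
gripper_width: 19.2
9.7 [ 618.03095768 -161.56321796  191.36510018] [  36.14805155 -200.8623632 ] [-0.01638507 -0.00105011 -0.9998652 ] -0.46173277243507904 [ 0.63945747  0.78790644 -0.23533535]
```

View pics/w7.png

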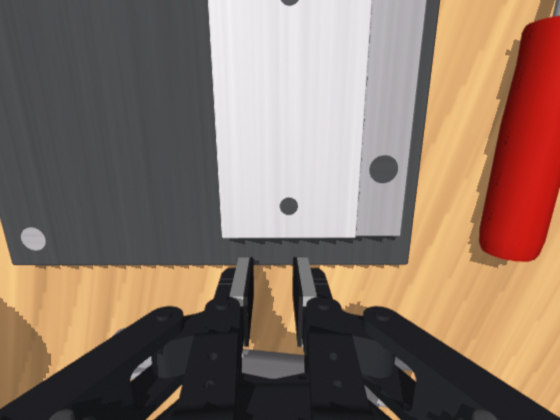

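```bash
python3 -m creep '[0.2,0.1,-0.2,0.4]'; python3 -m creep '[-0.13,0.48,0,0, -0.13,0.48,0,0, -0.13,0.48,0,0, -0.13,0.48,0,0, -0.13,0.48,0,0]';  python3 - <<'E'
from h import *
from workcell import viewer
s,M,a=st();print(s["t"],s["position"],w2j(s["position"]),M[:,1],a-np.degrees(YAW),s["wrist_force"])
i=viewer.camera_info("wrist");im=viewer.capture("wrist");cv2.imwrite("pics/w8.png",im)
E
```

```text
t: 9.88
position: [620.5, -160.7, 190.6]
orientation: [0.563, -0.436, 0.429, -0.556]
wrist_force: [0.5, -0.1, -0.2]
gripper_width: 18.7
t: 10.5
position: [614.0, -135.3, 191.7]
orientation: [0.563, -0.435, 0.429, -0.556]
wrist_force: [0.5, -0.9, -0.1]
gripper_width: 18.9
10.5 [ 613.99240415 -135.29666247  191.7326531 ] [  38.89214408 -174.42920584] [-0.01265191 -0.00270251 -0.99991631] -0.05555663566937419 [ 0.46583481 -0.85144846 -0.0541037 ]
```

View pics/w8.png

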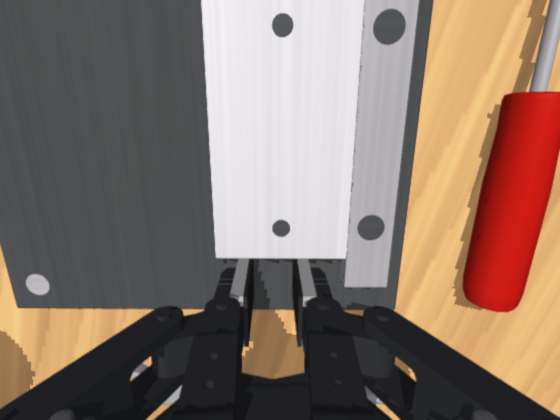

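```bash
python3 -m creep '[-0.19,0.78,-0.2,0, -0.19,0.78,0,0, -0.19,0.78,0,0, -0.19,0.78,0,0, -0.19,0.78,0,0, -0.19,0.78,0,0, -0.19,0.78,0,0]';  python3 - <<'E'
from h import *
from workcell import viewer
s,M,a=st();print(s["t"],s["position"],w2j(s["position"]),M[:,1],a-np.degrees(YAW),s["wrist_force"])
i=viewer.camera_info("wrist");im=viewer.capture("wrist");cv2.imwrite("pics/w9.png",im)
E
```

```text
t: 11.42
position: [599.4, -76.9, 189.8]
orientation: [0.563, -0.435, 0.429, -0.556]
wrist_force: [-0.8, -1.5, 0.2]
gripper_width: 18.9
11.425 [599.43640886 -76.85559403 189.84472613] [  39.60855551 -114.20693227] [-0.01305895 -0.00360617 -0.99990823] -0.05056020181421417 [-0.75058431 -1.48482088  0.22417363]
```

View pics/w9.png

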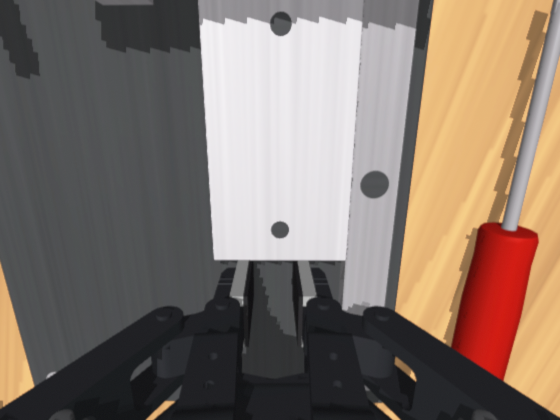

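Still square and on the fence, with about 58 mm to go.

```bash
python3 -m creep '[-0.2,0.78,0,0, -0.2,0.78,0,0, -0.2,0.78,0,0, -0.2,0.78,0,0, -0.2,0.78,0,0]';  python3 - <<'E'
from h import *
from workcell import viewer
s,M,a=st();print(s["t"],s["position"],w2j(s["position"]),M[:,1],a-np.degrees(YAW),s["wrist_force"])
i=viewer.camera_info("wrist");im=viewer.capture("wrist");cv2.imwrite("pics/w10.png",im)
E
```

```text
t: 12.1
position: [588.6, -34.6, 189.8]
orientation: [0.563, -0.435, 0.429, -0.556]
wrist_force: [-0.5, -1.2, 0.3]
gripper_width: 18.5
12.1 [588.55779187 -34.64416333 189.78378727] [ 39.77294719 -70.61654153] [-0.01336039 -0.00273801 -0.999907  ] -0.03472228484723239 [-0.53896963 -1.23652628  0.34285582]
```

View pics/w10.png

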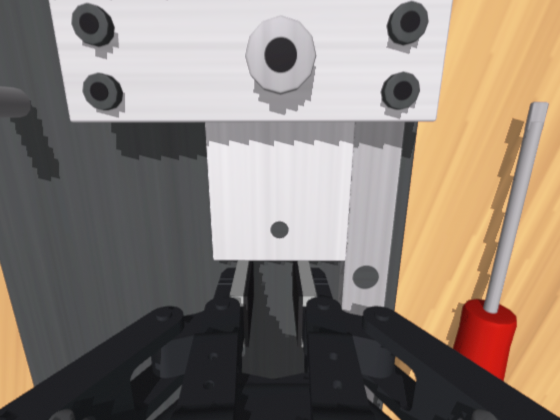

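```bash
python3 -m creep '[-0.12,0.48,0,0, -0.1,0.38,0,0, -0.05,0.2,0,0]'; python3 -m creep '[-0.05,0.2,0,0]'; python3 -m creep '[-0.05,0.2,0,0]'
```

```text
t: 12.52
position: [585.5, -22.4, 189.8]
orientation: [0.563, -0.435, 0.429, -0.556]
wrist_force: [-0.1, -1.9, 1.2]
gripper_width: 18.7
t: 12.65
position: [585.0, -20.4, 189.8]
orientation: [0.563, -0.435, 0.429, -0.556]
wrist_force: [-0.5, -2.0, 0.8]
gripper_width: 18.5
t: 12.78
position: [584.6, -18.9, 189.8]
orientation: [0.564, -0.435, 0.429, -0.556]
wrist_force: [1.1, -8.3, -0.3]
gripper_width: 18.9
```

Force has risen to about 8 N, so the blank has reached the stop. One more small press, then a look.

```bash
python3 -m creep '[-0.05,0.2,0,0]'; python3 -m creep '[0,0,0,0, 0,0,0,0]'
python3 - <<'E'
from h import *
from workcell import viewer
s,M,a=st();print(s["t"],s["position"],w2j(s["position"]),a-np.degrees(YAW),s["wrist_force"])
i=viewer.camera_info("wrist");im=viewer.capture("wrist");cv2.imwrite("pics/w11.png",im)
for n in("scene","top"):
    im=viewer.capture(n);cv2.imwrite(f"pics/{n}1.png",im)
a=cv2.imread("pics/scene1.png")[155:290,145:330]; cv2.imwrite("pics/scenec1.png",cv2.resize(a,(800,584),interpolation=cv2.INTER_CUBIC))
E
```

```text
t: 12.9
position: [584.5, -18.0, 189.9]
orientation: [0.565, -0.434, 0.431, -0.554]
wrist_force: [1.4, -10.2, -1.5]
gripper_width: 18.7
t: 13.15
position: [584.5, -18.3, 189.8]
orientation: [0.564, -0.434, 0.431, -0.554]
wrist_force: [0.7, -1.0, -0.4]
gripper_width: 18.8
13.15 [584.52925778 -18.26757296 189.84759521] [ 40.02246543 -53.75357798] -0.12724942395206895 [ 0.71414849 -1.00944947 -0.41758116]
```

View pics/w11.png

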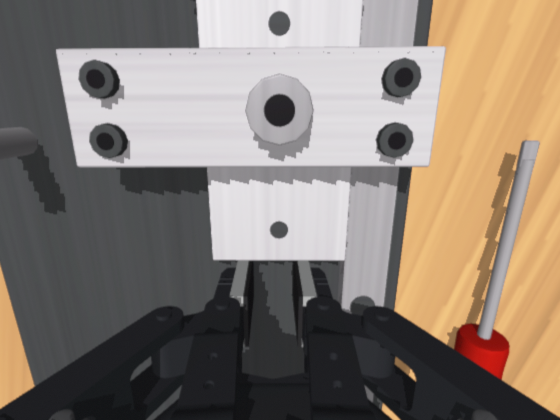

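View pics/scenec1.png

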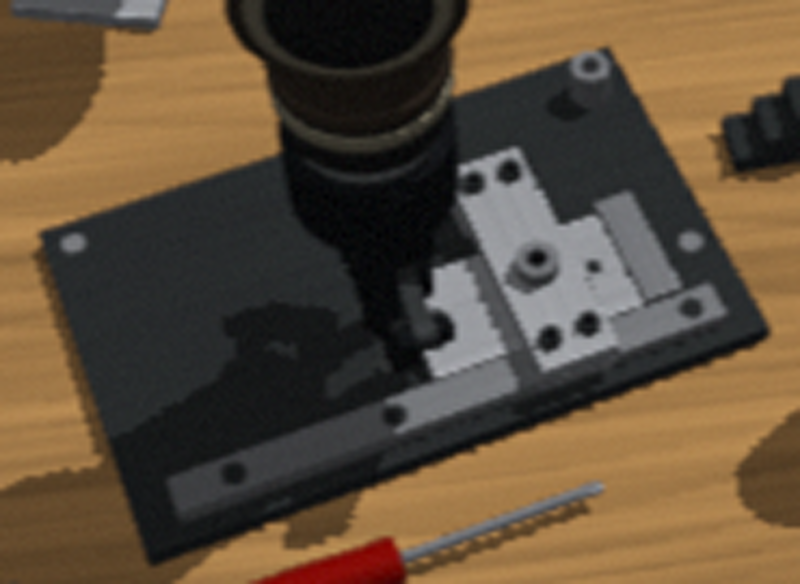

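The blank's end appears to touch the stop. I'll back off along -y, rise and check.

```bash
python3 -m creep '[0.05,-0.2,0,0, 0.13,-0.48,0,0, 0.25,-0.97,0,0, 0,0,3,0, 0,0,4,0, 0,0,5,0, 0,0,0,0]'
python3 - <<'E'
from h import *
from workcell import viewer
s,M,a=st();print(s["t"],s["position"],w2j(s["position"]),s["wrist_force"])
i=viewer.camera_info("wrist");im=viewer.capture("wrist");cv2.imwrite("pics/w12.png",im);np.savez("w12.npz",**i)
im=viewer.capture("top");cv2.imwrite("pics/top2.png",im)
E
```

```text
t: 14.18
position: [588.9, -37.5, 312.4]
orientation: [0.564, -0.435, 0.431, -0.554]
wrist_force: [0.1, -0.6, -0.6]
gripper_width: 19.0
14.175 [588.91467258 -37.46029953 312.35208829] [ 39.40511522 -73.43126826] [ 0.07502266 -0.59985905 -0.61974568]
```

View pics/w12.png

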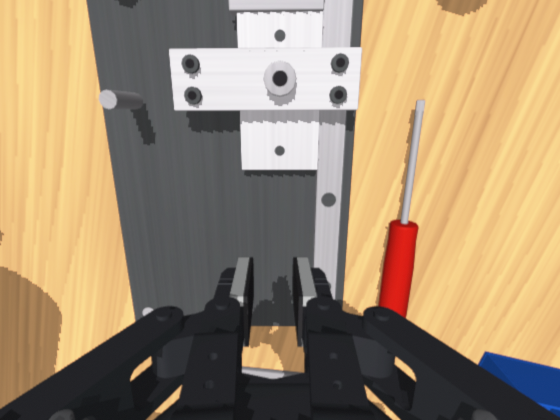

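Run:
```python
from h import *
w=dict(np.load("w12.npz"))
np.set_printoptions(precision=1,suppress=True)
im=cv2.imread("pics/w12.png");g=cv2.cvtColor(im,cv2.COLOR_BGR2GRAY)
pts=np.float32([[242,169],[317,170],[280,151],[280,36]])
c=cv2.cornerSubPix(g,pts[:2].reshape(-1,1,2).copy(),(4,4),(-1,-1),(3,50,.01)).reshape(-1,2)
for p in c:print(p,w2j(onz(w,p,24)))
for p in pts[2:]:print("mark",w2j(onz(w,p,24)))
w1=dict(np.load("w1.npz"))
print("stop edges in w12 z27:",w2j(onz(w,(275,11),27)), "fence face",w2j(onz(w,(318,200),22)),w2j(onz(w,(325,11),22)))
print("pin now",w2j(onz(w,(109,99),57)))
a=im[0:190,200:380];cv2.imwrite("pics/w12c.png",cv2.resize(a,(568,600),interpolation=cv2.INTER_CUBIC))
```

```text
[241.7 169.4] [  9.5 -44.2]
[316.4 169.4] [ 68.5 -44.3]
mark [ 39.7 -29.8]
mark [39.5 50.5]
stop edges in w12 z27: [36.1 65.2] fence face [ 71.  -69.9] [70.7 66.2]
pin now [-72.2   8.1]
```

View pics/w12c.png

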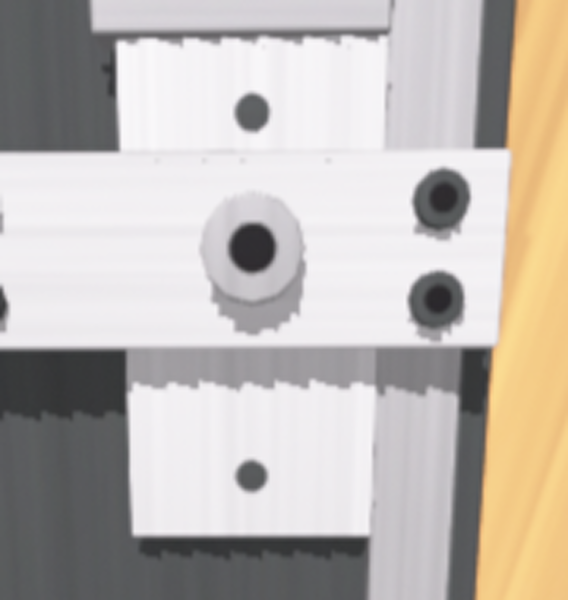

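View pics/top2.png

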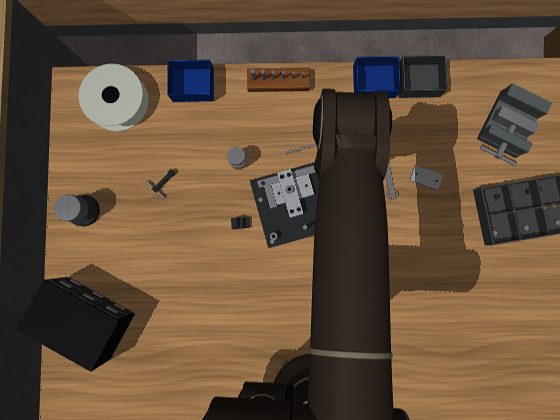

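```bash
python3 -c "
from workcell import order,bot
print(order.sign_off(), bot.state()['t'])"
```

```text
the job is handed in; nothing more can be done
the job is handed in; nothing more can be done
```

The blank is under the bridge against the stop. I pushed it flush on the fence with the two spread fingertips, then slid it along the fence. I did not grip or lift it, and I handed the job in at about 14 s.

**Step 1, on the fence:** with the blank still clear of the bridge (its front end at about jig y -71), its long edge measured x 69.2 mm against 69.3 mm for the fence face, with no visible gap. Push force there was about 10 N.

**Step 2, at the stop:** force rose from 2 N to about 10 N on contact. After I withdrew, the wrist view put the blank's centre at about (39.6, 10.3) mm in the jig's frame, where (40, 10) is wanted. The pilot marks put it about 0.003 rad off parallel to the fence.

**One reading disagreed:** in the last view the blank's corner on the fence side came out at x 68.5 mm, while I read the fence face by eye at about 70.8 mm. The close crop shows the two edges touching. I put the difference down to calibration and hand-picked pixels and did not check further.

**Bystanders:** the pin measured within about 1 mm of its start. By eye, the bush, step block, jar and chuck key look unmoved in the top view. The arm hid most of the screwdriver and wrench there. I passed neither closely and felt no unexpected contact, but I did not measure them. The tool was clear of everything at sign-off.

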